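Zero the slotted line and set its carriage to the marker without backlash

TASK

Using the black drive grip, slide the carriage of the slotted line back against its sprung zero stop and press it there lightly for a moment, about 10 N on the stop and never more than 20 N. Then bring the carriage forward to the brass marker so that the pointer lines up with it, always finishing with a forward push so that the slack in the drive is taken up, and let go. Leave the loose things around it where they are.

Things in the scene. Friction and masses are not known exactly. Their poses are not given: they have to be found in the camera images.
- line: The slotted line, fixed to the bench: grey base plate 110 (x) x 360 (y) x 12 mm with an aluminium rail along its y axis (rail top 42 mm up) and end flanges 62 mm high. Origin at the centre of its underside, z up. +y of this body is 'forward' (away from the stop), -y is 'back' (to the stop); -x is the scale side, towards the robot.
- carriage (a joint): Slide of the dark steel carriage (50 x 50 mm, top 59 mm above the bench, shoulders on it 68 mm) along the line's +y, in m; 0 = middle of the line. Dragging it takes roughly 4 to 6 N; it stays where it is left.
- grip (a joint): Backlash of the drive grip: its slide in the carriage along the line's +y, -0.006 to +0.006 m, about 1 N. The grip moves the carriage only at an end of this play: at -0.006 it drags it back, at +0.006 it pushes it forward (slack taken up forward).
- grip_center (a point): Centre of the black ribbed drive grip that stands up from the carriage: a block 28 (line x) x 18 (line y) x 40 mm high, from 76 to 116 mm above the bench, this point at 96 mm. Clear all round above 70 mm; may be pinched across either pair of sides. Axes as the line's.
- pointer (a point): Tip of the carriage's thin steel pointer (3 mm wide), 41.5 mm to the -x side of the carriage's middle, 21 mm above the bench, just over the white scale. Its line y is the carriage's.
- marker_tip (a point): Tip of the brass set marker, a saddle 22 x 18 mm clamped on the front edge of the base; the tip looks to the scale, at the same height and line x as the pointer, so pointer and marker agree when their line y is the same. Axes as the line's. Must not be shifted (it is clamped). It lies 35 to 120 mm forward of where the pointer is when the carriage touches the stop.
- stop: Grey block 50 (x) x 18 (y) x 65 mm astride the rail behind the carriage. Origin on the bench below its middle, axes as the line's. From its forward face stands a steel pin on a spring of 8 N/mm (8 mm travel), screwed in or out by hand: its free face is 18 to 28 mm forward of this origin, to be felt. The carriage's back face is 25 mm behind its middle: they touch with the pointer 43 to 53 mm forward of here.
- adapter_center (a point): Bystander: grey metal T-shaped adapter, 24x41x15 mm; loose, this point at its centre. Leave alone.
- coil_center (a point): Bystander: blue-grey round coil can with two pins on top, 50 across and 46 high, in mm; loose, this point at its centre. Leave alone.
- disc_center (a point): Bystander: brown round sample disc, 35 across and 10 high, in mm; loose, this point at its centre. Leave alone.
- small_weight_center (a point): Bystander: brass knobbed weight, 18 across and 28 high, in mm; loose, this point at its centre. Leave alone.

How it is judged (in metres and radians):
On the way:
1. the carriage is pressed against the zero stop with 5 to 20 N for 0.2 s (contact force between carriage and stop between 5 and 20 N), for 0.2 s.
At the end, for the whole second after the job is handed in: The pointer stands within 2 mm of the marker's tip along the line, at rest, and the grip is left at the forward end of its play (grip joint over 0.0045 m of 0.006 m) (y of pointer in the frame of marker_tip between -0.002 and 0.002 m and value of joint grip above 0.0045 m and velocity of joint carriage between -0.003 and 0.003 m/s); the robot touches nothing.
It fails at once if the stop is pressed with more than 22 N (contact force between carriage and stop above 22 N).
It fails at once if a loose bystander is moved more than 20 mm (distance of any of adapter_center, coil_center, disc_center, small_weight_center from where it was at the start of the episode above 0.02 m).
It also fails if it takes over 72 s, if anything falls off the work surface, if the arm or the gripper's body presses on something with over 40 N, if the wrist force passes 120 N, or if a joint passes its speed limit or range.

ROBOT

A 6-joint arm with a two-finger parallel gripper is mounted at the origin on a cart in front of the work surface, level with it; the furniture and walls round the work are solid. World frame = base frame: x ahead of the robot, y to its left, z up, the work surface at z = 0. Lengths are in m, angles in degrees, forces in N, time in s.
With the tool pointing down it reaches from about 0.4 to 0.825 m from the base axis. Payload 7 kg.
Tool frame: the origin (TCP) lies midway between the tips of the shut fingers; the grasp point (between the pads) lies 19 mm behind it; z points along the fingers, y is the direction in which the jaws open and shut (so a half turn about z gives the same grasp; the last joint's range is limited). The gripper opens to 88 mm and grips with 3 to 60 N. Pads are 19 mm wide; open, the fingers measure 130 mm over their backs; the gripper's body (78 mm by 193 mm) begins 47 mm behind the grasp point.
Start: joints at [-56.03, 20.546, 0.682, 0, -70.136, -16.507], TCP at [0.203, -0.644, 0.227] pointing down, gripper open.
Joint ranges: [-176.03, 176.03], [-82.01, 121.73], [-58.28, 71.71], [-173.87, 95.51], [-174.79, -0.11], [-173.66, 173.66]. Speed limits (degrees/s): [136.94, 136.94, 172.46, 180, 180, 180].

INTERFACE

Orientations are given as a 3x3 rotation matrix whose columns are the frame's x, y, z axes.
In Python, from rig import robot gives the robot as it stands. Calls block until the motion is done:
- robot.goto(position, orientation): joint-space move of the TCP to a pose.
- robot.servo_line(position, ori=None, speed=0.15): straight line of the TCP; ori=None keeps the orientation; speed is the mean speed in m/s.
- robot.movej(angles): joint-space move.
- robot.move_gripper(opening): opening from 0.0 (shut) to 1.0 (fully open); the grip force is fixed at half the most; returns when the fingers have stopped.
- robot.dwell(seconds).
- robot.ik(position, orientation): joint angles nearest the present ones, or None.
- robot.grab_frame(name): name is "scene" or "top"; returns (picture, depth): 384x512x3 uint8, red, green, blue; 384x512 float32, m along the optical axis (not along the pixel's ray), 0 where there is no reading.
- robot.camera_info(name): a dict with "vfov" (degrees; the focal length in pixels is half the picture's height over the tangent of half this angle, whatever the lens; pixels are square), "cx", "cy" (the principal point, pixels), "k1" (the pictures are not rectified: a ray, as slopes to the right and down, at radius r is drawn at 1 + k1 r^2 times it, then the intrinsics apply), "view" (4x4, takes a point from world to camera coordinates). Camera axes: x right, y down, z forward; pixel columns grow to the right and rows downward; lengths in m; the calibration is good to about 2 mm. A picture is of the moment at which its call begins. camera_info takes no time and is no camera call.
A pose or a line that the arm cannot do raises robot.Unreachable and nothing moves.
- robot.job_done(): hands the job in, once; it reports no verdict.
Readings, each from a call of its own:
- robot.read_t(): time.
- robot.read_qpos(): joint angles.
- robot.read_qvel(): joint speeds.
- robot.read_effort(): joint torques, N m.
- robot.read_position(): TCP position.
- robot.read_tcp_rot(): TCP orientation.
- robot.read_force(): force on the tool from outside, world axes, zero at the start.
- robot.read_ft_torque(): the same for the moment, N m.
- robot.read_grip_width(): opening from 0.0 (shut) to 1.0 (fully open).
Only numpy, scipy, OpenCV 4.12 (cv2) and the standard library are available. Lean on these libraries where they do the work, as an engineer would, in place of code of your own. Each camera call takes 0.05 s, during which the arm holds its last target.

## Working session

There is one attempt and no reset: what is moved stays moved. The work goes in short steps, each a Python script; the robot and the scene stay as the last script left them, time stands still between calls to the robot, and variables do not carry over. Pictures are saved under pics/ and viewed, and the job is handed in when it is done.

```bash
ls; mkdir -p pics; python3 - <<'E'
from rig import robot
import cv2,numpy as np
for n in("scene","top"):
    im,d=robot.grab_frame(n); cv2.imwrite(f"pics/{n}0.png",im[:,:,::-1]); np.savez(f"{n}0.npz",im=im,d=d)
    print(n,robot.camera_info(n))
print(robot.read_t(),robot.read_force(),robot.read_tcp_rot())
E
```

```text
pics
scene {'vfov': 54.16205997518903, 'cx': 254.58259360466386, 'cy': 197.61356155942747, 'k1': -0.107816824784129, 'view': array([[ 0.78634491, -0.61767008, -0.01205655, -0.37799716],
       [-0.32517566, -0.39722425, -0.85818045,  0.23187564],
       [ 0.52528323,  0.67874632, -0.51320654,  0.63350263],
       [ 0.        ,  0.        ,  0.        ,  1.        ]])}
top {'vfov': 45.06120683851721, 'cx': 247.88049419635055, 'cy': 188.02733795997895, 'k1': -0.03419106645544516, 'view': array([[ 0.02859437, -0.99905901,  0.03261066, -0.01266339],
       [-0.99419013, -0.03181153, -0.10283003,  0.5199328 ],
       [ 0.10377066, -0.02948084, -0.99416424,  0.9558981 ],
       [ 0.        ,  0.        ,  0.        ,  1.        ]])}
0.1 [-0.4504334   0.28251368 -0.05048437] [[-9.53939380e-01 -2.99998812e-01 -6.09315519e-04]
 [-2.99999388e-01  9.53938362e-01  1.40328338e-03]
 [ 1.60266100e-04  1.52144157e-03 -9.99998830e-01]]
```

View pics/scene0.png

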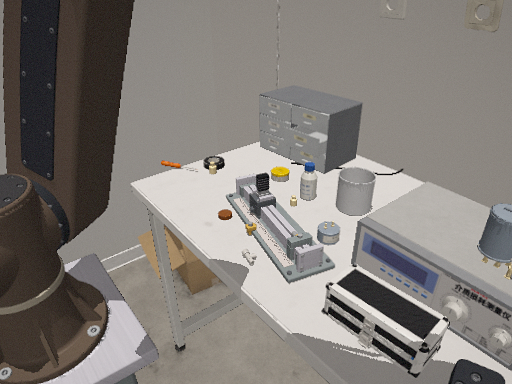

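View pics/top0.png

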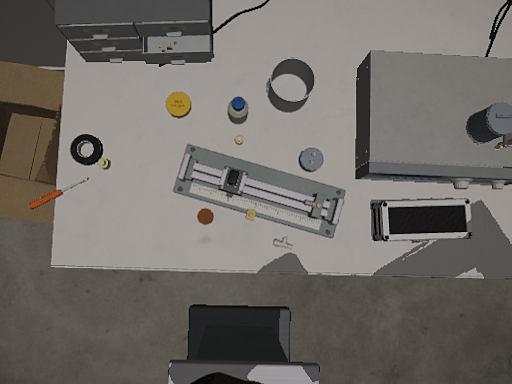

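The top view shows the carriage and grip at about (233,179), the brass marker at (251,214), the stop at (320,206), the disc at (205,216), the adapter at (283,242) and the coil at (312,159). I'll zoom in.

```bash
cat > h.py <<'E'
import numpy as np,cv2
def cam(info):
    f=192/np.tan(np.radians(info['vfov']/2)); return f,info['cx'],info['cy'],info['k1'],np.array(info['view'])
def proj(info,P):
    f,cx,cy,k,V=cam(info); P=np.atleast_2d(P); c=P@V[:3,:3].T+V[:3,3]; s=c[:,:2]/c[:,2:]
    r2=(s**2).sum(1,keepdims=True); return s*(1+k*r2)*f+[cx,cy]
def ray(info,uv):
    f,cx,cy,k,V=cam(info); d=(np.atleast_2d(uv)-[cx,cy])/f; s=d.copy()
    for _ in range(20): s=d/(1+k*(s**2).sum(1,keepdims=True))
    R=V[:3,:3]; o=-R.T@V[:3,3]; return o,np.c_[s,np.ones(len(s))]@R
def atz(info,uv,z):
    o,d=ray(info,uv); return o+d*((z-o[2])/d[:,2:])
E
python3 - <<'E'
import cv2
im=cv2.imread('pics/top0.png')[135:255,165:355]
cv2.imwrite('pics/topz.png',cv2.resize(im,None,fx=4.2,fy=4.2,interpolation=cv2.INTER_CUBIC))
im=cv2.imread('pics/scene0.png')[165:280,215:345]
cv2.imwrite('pics/scz.png',cv2.resize(im,None,fx=5,fy=5,interpolation=cv2.INTER_CUBIC))
E
```

```text
(no output)
```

View pics/topz.png

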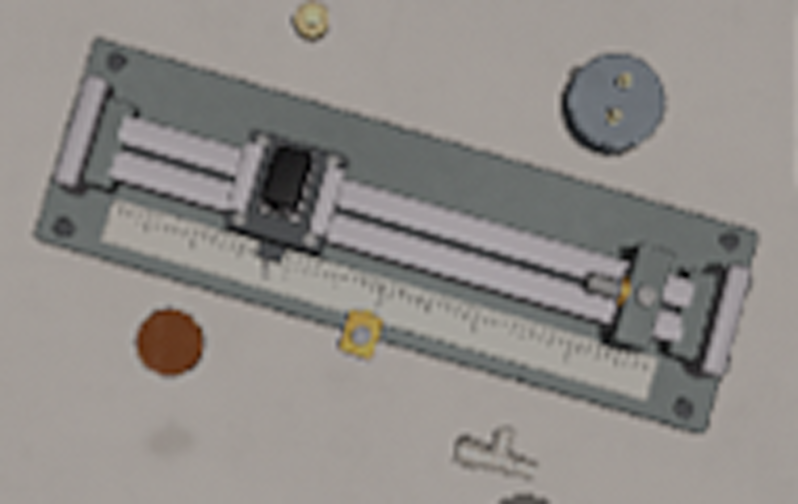

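View pics/scz.png

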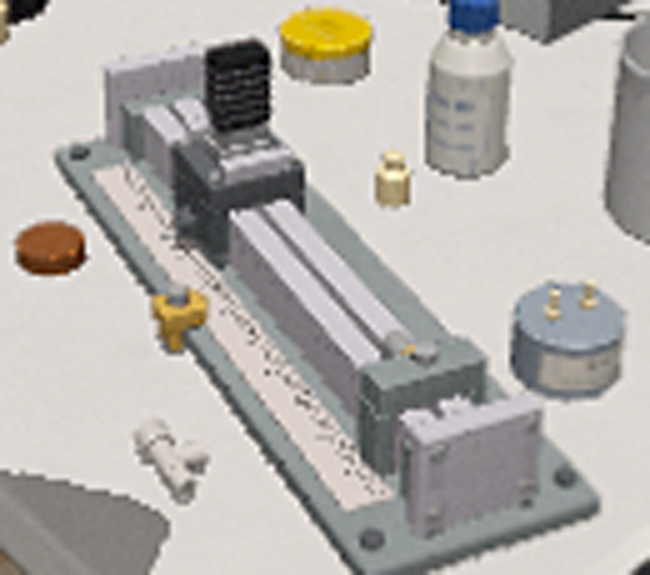

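```bash
cat > fit.py <<'E'
from rig import robot
from h import *
from scipy.optimize import least_squares
T=robot.camera_info('top');S=robot.camera_info('scene')
zt=lambda a:(np.array(a,float)+.5)/4.2-.5+[165,135]
zs=lambda a:(np.array(a,float)+.5)/5-.5+[215,165]
L=np.array([[.055,.18,.012],[.055,-.18,.012],[-.055,-.18,.012],[-.055,.18,.012]])
ct=zt([[97,38],[757,232],[706,432],[36,238]])
cs=zs([[135,133],[602,500],[362,572],[57,150]]) # first approximates hidden -> skipped
def w(p,P): c,s=np.cos(p[2]),np.sin(p[2]); return P@np.array([[c,-s,0],[s,c,0],[0,0,1]]).T+[p[0],p[1],0]
def fit(use):
    def r(p):
        o=[]
        if 't' in use:o.append(proj(T,w(p,L))-ct)
        if 's' in use:o.append((proj(S,w(p,L))-cs)[[1,3]])
        return np.concatenate(o).ravel()
    return least_squares(r,[.5,-.03,-.2])
if __name__=="__main__":
    for u in('t','s','ts'):
        q=fit(u);print(u,q.x,np.degrees(q.x[2]),q.fun.round(2))
    p=fit('t').x
    def toL(P): 
        c,s=np.cos(p[2]),np.sin(p[2]); return (np.atleast_2d(P)[:,:2]-p[:2])@np.array([[c,-s],[s,c]])
    for n,uv,z in [('grip',[290,179],.116),('ptr',[268,266],.021),('marker',[362,334],.026),('stop',[647,297],.065),('pinend',[587,282],.05)]:
        P=atz(T,zt([uv]),z); print(n,P.round(4),toL(P).round(4))
E
python3 fit.py
```

```text
t [ 0.51726494 -0.02310112 -0.25271118] -14.479284209892798 [-0.63 -0.61  1.31 -0.47  0.42  0.8  -1.06  0.19]
s [ 0.51629241 -0.02501115 -0.26777889] -15.342600286171429 [ 0.15  0.22 -0.19 -0.47]
ts [ 0.51712727 -0.02342302 -0.25618285] -14.67819609265372 [-0.31 -0.79  1.47 -0.1   0.4   1.13 -0.91 -0.05  0.52 -0.82 -0.93 -0.53]
grip [[0.5309 0.0338 0.116 ]] [[-0.0011  0.0585]]
ptr [[0.4981 0.0437 0.021 ]] [[-0.0352  0.0599]]
marker [[ 0.4649 -0.0047  0.026 ]] [[-0.0553  0.0047]]
stop [[ 0.4852 -0.1416  0.065 ]] [[-0.0014 -0.1227]]
pinend [[ 0.4928 -0.1144  0.05  ]] [[-0.0009 -0.0945]]
```

```bash
cat > fit2.py <<'E'
from fit import *
from scipy.ndimage import map_coordinates
def refine(infos_imgs,p0):
    p=np.array(p0)
    for it in range(6):
        obs=[]
        for info,im in infos_imgs:
            g=im.astype(float).mean(2)
            for a,b in ((0,1),(1,2),(2,3),(3,0)):
                for t in np.linspace(.06,.94,50):
                    Pl=L[a]*(1-t)+L[b]*t
                    uv=proj(info,w(p,Pl[None]))[0]; uv2=proj(info,w(p,(L[a]*(1-t-.01)+L[b]*(t+.01))[None]))[0]
                    d=uv2-uv; d/=np.hypot(*d); n=np.array([-d[1],d[0]])
                    s=np.arange(-3,3.01,.25); q=uv+s[:,None]*n
                    pr=map_coordinates(g,[q[:,1],q[:,0]],order=1)
                    # table bright; outward = away from centre
                    cen=proj(info,w(p,np.array([[0,0,.012]])))[0]
                    if n@(uv-cen)<0: n=-n;pr=pr[::-1]
                    gr=np.convolve(pr,[1,1,1,1,-1,-1,-1,-1],'same'); gr[:4]=0;gr[-4:]=0
                    i=gr.argmax()
                    if gr[i]<80: continue
                    obs.append((info,Pl,n,uv+n*(s[i]+.0)))
        def r(x):
            return [ (proj(i,w(x,P[None]))[0]-q)@n for i,P,n,q in obs]
        sol=least_squares(r,p,loss='soft_l1',f_scale=.4); p=sol.x
    return p,len(obs),np.median(np.abs(r(p)))
if __name__=="__main__":
    it=np.load('top0.npz')['im'];isc=np.load('scene0.npz')['im']
    p0=fit('t').x
    for k,v in (('t',[(T,it)]),('s',[(S,isc)]),('ts',[(T,it),(S,isc)])):
        q=refine(v,p0); print(k,q[0],np.degrees(q[0][2]),q[1:])
E
python3 fit2.py
```

```text
t [ 0.5167409  -0.02226404 -0.25483089] -14.600734368269464 (182, np.float64(0.2482879970335993))
s [ 0.51442783 -0.01451913 -0.25153649] -14.411979227418058 (136, np.float64(1.2167299565844787))
ts [ 0.51647412 -0.02215135 -0.25540092] -14.633394603033512 (309, np.float64(0.2530641921666814))
```

```bash
cat > c.py <<'E'
from fit import *
p=np.array([0.5166,-0.0222,-0.2549])
c_,s_=np.cos(p[2]),np.sin(p[2])
ex=np.array([c_,s_,0]);ey=np.array([-s_,c_,0])
R=np.column_stack([-ex,ey,[0,0,-1]])
if np.linalg.det(R)<0: raise SystemExit('bad')
def W(x,y,z): return np.array([p[0],p[1],0])+x*ex+y*ey+[0,0,z]
def toL(P): d=np.atleast_2d(P)[:,:2]-p[:2]; return np.c_[d@ex[:2],d@ey[:2]]
E
python3 - <<'E'
from c import *
d=np.load('top0.npz')['d'];im=np.load('top0.npz')['im']
f,cx,cy,k,V=cam(T)
vv,uu=np.mgrid[0:384,0:512]; o,r=ray(T,np.c_[uu.ravel(),vv.ravel()].astype(float))
P=(o+r*d.ravel()[:,None]).reshape(384,512,3)
for n,(a,b,c,e) in dict(instr=(360,60,511,180),knob=(470,100,511,140),case=(375,200,470,240),bottle=(230,95,247,120),cup=(270,60,312,105),tableL=(110,200,170,250)).items():
    print(n,np.percentile(P[b:e,a:c,2],[50,99]).round(3),P[b:e,a:c,:2].reshape(-1,2).min(0).round(2),P[b:e,a:c,:2].reshape(-1,2).max(0).round(2))
# grip top via depth
m=(abs(P[...,2]-.116)<.008); m[:150]=0;m[200:]=0;m[:,:215]=0;m[:,255:]=0
print(m.sum(),toL(P[m].mean(0)),toL(P[m]).min(0),toL(P[m]).max(0),P[m][:,2].mean())
hsv=cv2.cvtColor(im,cv2.COLOR_RGB2HSV)
print(robot.ik(W(0,.058,.25),R),robot.ik(W(0,-.09,.08),R))
# saturation-based marker
m=(hsv[...,1]>110)&(hsv[...,2]>80);m[:200]=0;m[230:]=0;m[:,240:]&=True;m[:,:240]=0;m[:,265:]=0
v,u=np.nonzero(m);print(len(u),u.mean(),v.mean(),toL(atz(T,[[u.mean(),v.mean()]],.026)),P[m][:,2])
E
```

```text
instr [0.119 0.21 ] [ 0.42 -0.57] [0.82 0.03]
knob [0.192 0.213] [ 0.42 -0.52] [0.71 0.03]
case [0.07  0.074] [ 0.42 -0.49] [0.51 0.03]
bottle [0.072 0.103] [0.42 0.01] [0.73 0.05]
cup [0.013 0.094] [ 0.42 -0.13] [0.82 0.03]
tableL [-0.     0.005] [0.38 0.03] [0.49 0.3 ]
137 [[-0.001141    0.05987982]] [-0.01469184  0.05097595] [0.01361353 0.06914722] 0.11523419528759464
[  24.77391151    6.18323611  -15.17725597    0.          -68.63950792
 -129.37860571] [   9.80431279   13.3227003   -31.39029767    0.          -45.28700203
 -114.40900699]
57 250.35087719298247 213.64912280701753 [[-0.05371229  0.00510133]] [0.02680587 0.0196476  0.01532984 0.02251749 0.02161305 0.02397887
 0.02439622 0.02326836 0.02484884 0.02177829 0.0106195  0.01972143
 0.02186693 0.02355054 0.01935649 0.02232942 0.02228727 0.02355563
 0.02135607 0.02338249 0.02133664 0.02250285 0.02587618 0.01814012
 0.02822394 0.0260071  0.02260276 0.02429439 0.02320531 0.02104757
 0.01935655 0.02260992 0.02418043 0.02249219 0.02474315 0.03034864
 0.02237181 0.02221833 0.02067781 0.02276325 0.02408506 0.0247041
 0.02400122 0.02300723 0.02151512 0.02226508 0.02146327 0.02601385
 0.02593884 0.0236922  0.02690871 0.01986704 0.02426108 0.02628853
 0.021416   0.0233455  0.02419537]
```

```bash
sed -i 's/^R=.*/R=np.column_stack([ex,-ey,[0,0,-1]])/' c.py; python3 - <<'E'
from c import *
robot.goto(W(-.001,.060,.25),R); print(robot.read_t(),robot.read_position(),robot.read_force())
robot.servo_line(W(-.001,.060,.081),speed=.12); print(robot.read_t(),robot.read_position(),W(-.001,.060,.081),robot.read_force(),robot.read_grip_width())
im,d=robot.grab_frame('scene');cv2.imwrite('pics/s1.png',cv2.resize(im[150:300,190:390,::-1],None,fx=4,fy=4))
E
```

```text
2.7667 [0.53086392 0.03553656 0.24993598] [-0.27883649 -0.06236561 -0.09400956]
4.325 [0.53123635 0.03626268 0.08166462] [0.53076123 0.03611346 0.081     ] [-0.52443371  0.97134015  0.13114703] 0.9977355090024583
```

View pics/s1.png

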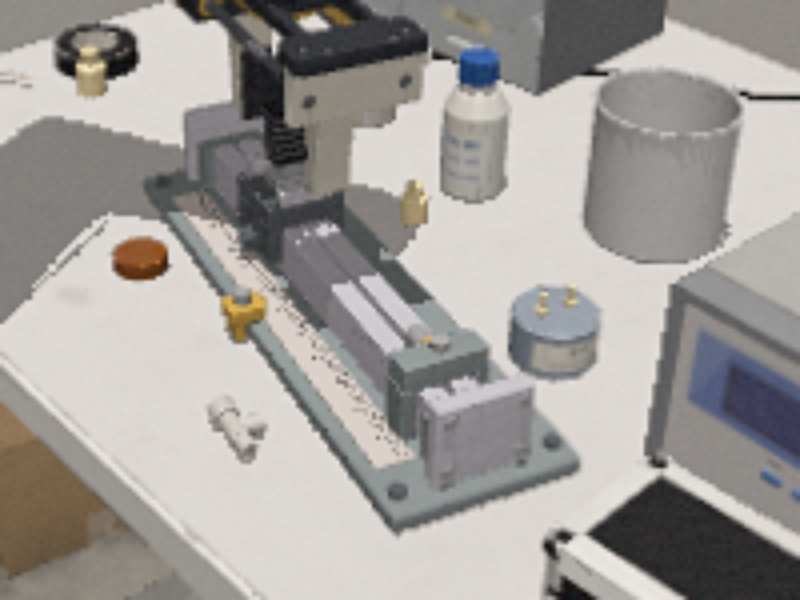

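Jaws straddle the grip cleanly (grip about (285,130) in the crop). Next: close and drag back, stopping well short of the stop.

```bash
python3 - <<'E'
from c import *
robot.move_gripper(0.0)
def rep(): print(round(robot.read_t(),2),toL(robot.read_position()).round(5)[0],(np.array(robot.read_force())@np.column_stack([ex,ey,[0,0,1]])).round(2))
print(robot.read_grip_width()*88);rep()
for y in(.045,.03,-.02,-.045): robot.servo_line(W(-.001,y,.081),speed=.04);rep()
robot.dwell(.3);rep()
im,d=robot.grab_frame('top');cv2.imwrite('pics/t2.png',cv2.resize(im[135:255,165:355,::-1],None,fx=4.2,fy=4.2,interpolation=cv2.INTER_CUBIC))
E
```

```text
17.698229975060848
5.47 [-0.00102  0.05994] [-0.2   0.2   0.04]
5.99 [-0.00104  0.0445 ] [ 0.32 -0.18 -1.12]
6.52 [-0.00102  0.02975] [0.02 1.23 0.04]
7.92 [-0.00107 -0.02019] [-0.53  2.46  0.25]
8.69 [-0.00107 -0.04535] [-0.83  0.24 -0.04]
8.99 [-0.00104 -0.04521] [-0.76 -0.94 -0.73]
```

View pics/t2.png

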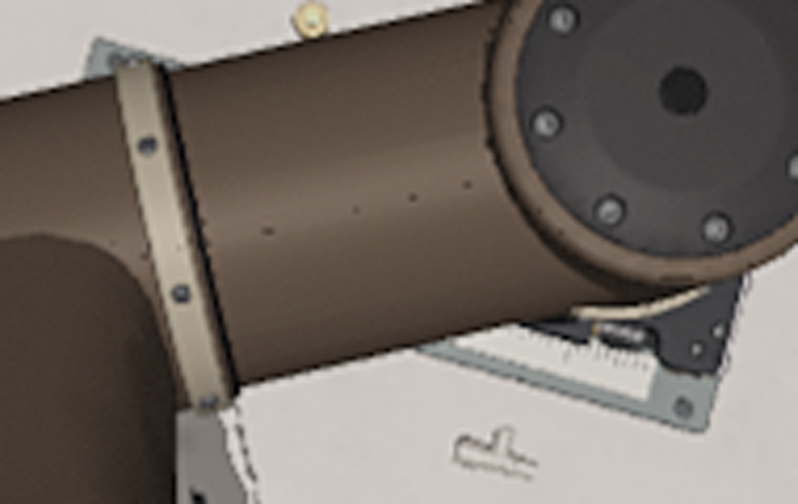

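```bash
python3 - <<'E'
from c import *
def F(n=6):
    return np.mean([np.array(robot.read_force())@ey for _ in range(n)])
t0=robot.read_t();F();print('cost',robot.read_t()-t0)
y=-.0455;hist=[]
for i in range(34):
    y-=.001; robot.servo_line(W(-.001,y,.081),speed=.012); f=F(); robot.dwell(.02);f2=F()
    hist.append(f2); print(round(robot.read_t(),2),round(y,4),toL(robot.read_position())[0].round(5),round(f,2),round(f2,2))
    if f2>8.0 or f>10: break
im,d=robot.grab_frame('scene');cv2.imwrite('pics/s3.png',cv2.resize(im[150:300,190:390,::-1],None,fx=4,fy=4))
E
```

```text
cost 0.0
9.33 -0.0465 [-0.00103 -0.04625] 3.8 3.14
9.6 -0.0475 [-0.00104 -0.04732] 4.69 4.24
9.87 -0.0485 [-0.00104 -0.04847] 4.13 4.99
10.13 -0.0495 [-0.00103 -0.04954] 4.03 4.71
10.4 -0.0505 [-0.00101 -0.05054] 2.91 3.69
10.67 -0.0515 [-0.00103 -0.05157] 3.32 4.41
10.93 -0.0525 [-0.00103 -0.05254] 3.86 2.23
11.2 -0.0535 [-0.00105 -0.05354] 3.47 3.34
11.47 -0.0545 [-0.00102 -0.05456] 3.81 3.69
11.73 -0.0555 [-0.00106 -0.05556] 2.94 2.94
12.0 -0.0565 [-0.00104 -0.05655] 3.9 2.46
12.27 -0.0575 [-0.00101 -0.05755] 3.06 2.85
12.53 -0.0585 [-0.00103 -0.05854] 2.95 3.9
12.8 -0.0595 [-0.00105 -0.05955] 3.38 2.97
13.07 -0.0605 [-0.00101 -0.06052] 3.36 3.64
13.33 -0.0615 [-0.00103 -0.06155] 3.82 3.57
13.6 -0.0625 [-0.00102 -0.06251] 3.19 4.08
13.87 -0.0635 [-0.00105 -0.06355] 3.93 3.4
14.13 -0.0645 [-0.00102 -0.06452] 3.7 2.73
14.4 -0.0655 [-0.00101 -0.06553] 3.39 3.24
14.67 -0.0665 [-0.00104 -0.06652] 2.79 4.11
14.93 -0.0675 [-0.00102 -0.0675 ] 4.24 3.22
15.2 -0.0685 [-0.00103 -0.06851] 2.79 2.48
15.47 -0.0695 [-0.00101 -0.0695 ] 3.71 2.62
15.73 -0.0705 [-0.00103 -0.07053] 2.34 3.5
16.0 -0.0715 [-0.00104 -0.07152] 3.42 2.76
16.27 -0.0725 [-0.00102 -0.07252] 4.31 3.7
16.53 -0.0735 [-0.00102 -0.07351] 3.45 4.13
16.8 -0.0745 [-0.00102 -0.07452] 4.82 2.77
17.07 -0.0755 [-0.00104 -0.07554] 3.54 3.94
17.33 -0.0765 [-0.00105 -0.07652] 3.86 3.63
17.6 -0.0775 [-0.00104 -0.07727] 5.63 5.05
17.87 -0.0785 [-0.00097 -0.07783] 8.34 8.23
```

View pics/s3.png

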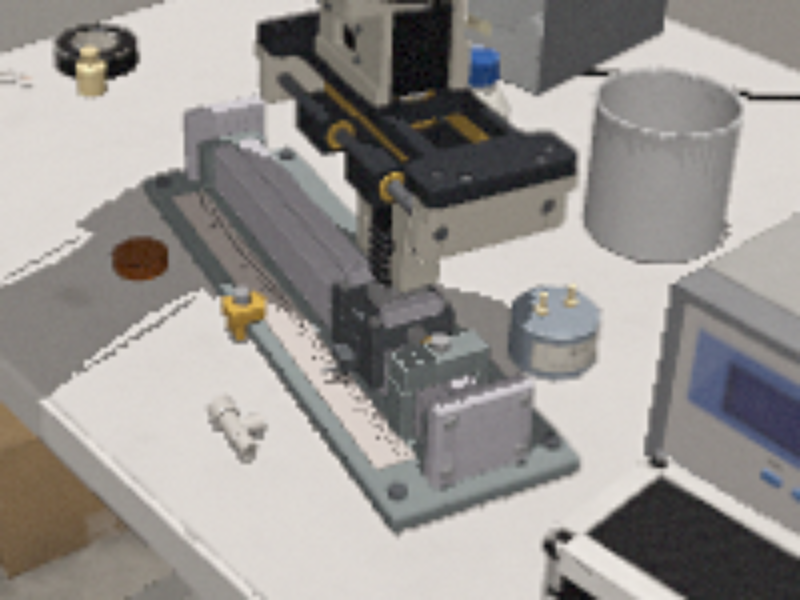

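The carriage is in contact at the stop, with force about 4.8 N over the 3.5 N drag baseline. I'll press on to about 10 N.

```bash
python3 - <<'E'
from c import *
def F(n=6):
    a=[]
    for _ in range(n): a.append(np.array(robot.read_force())@ey); robot.dwell(.02)
    return np.mean(a)
y=-.0785
for i in range(10):
    y-=.0004; robot.servo_line(W(-.001,y,.081),speed=.008); f=F()
    print(round(robot.read_t(),2),round(y,4),toL(robot.read_position())[0].round(5),round(f,2))
    if f>12.8: break
robot.dwell(.6);print(F(10),toL(robot.read_position())[0].round(5))
E
```

```text
18.27 -0.0789 [-0.00097 -0.07793] 9.58
18.62 -0.0793 [-0.00095 -0.07811] 11.01
18.97 -0.0797 [-0.00097 -0.07831] 12.14
19.32 -0.0801 [-0.00091 -0.07853] 13.18
13.214376575666483 [-0.00094 -0.07852]
```

```bash
python3 - <<'E'
from c import *
def rep(): print(round(robot.read_t(),2),toL(robot.read_position()).round(5)[0],(np.array(robot.read_force())@ey).round(2))
for y,s in((-.060,.015),(0,.04),(.009,.02)): robot.servo_line(W(-.001,y,.081),speed=s);rep()
robot.dwell(.3);rep()
im,d=robot.grab_frame('scene');np.savez('s4.npz',im=im,d=d);cv2.imwrite('pics/s4.png',cv2.resize(im[190:265,215:295,::-1],None,fx=8,fy=8,interpolation=cv2.INTER_CUBIC))
robot.move_gripper(1.0);rep()
robot.servo_line(W(-.001,toL(robot.read_position())[0,1],.17),speed=.15)
robot.goto(W(-.02,-.23,.22),R);rep()
for n in('top','scene'):
    im,d=robot.grab_frame(n);np.savez(n+'5.npz',im=im,d=d)
    if n=='top': cv2.imwrite('pics/t5.png',cv2.resize(im[170:230,210:290,::-1],None,fx=9,fy=9,interpolation=cv2.INTER_CUBIC))
    else: cv2.imwrite('pics/s5.png',cv2.resize(im[190:265,215:295,::-1],None,fx=8,fy=8,interpolation=cv2.INTER_CUBIC))
E
```

```text
21.57 [-0.00109 -0.06008] -3.59
23.23 [-0.00099  0.00014] -1.74
23.82 [-0.00099  0.00931] -1.37
24.12 [-0.00097  0.00927] -0.85
25.4 [-0.00099  0.00901] 0.15
27.11 [-0.02001 -0.2295 ] 0.99
```

View pics/t5.png

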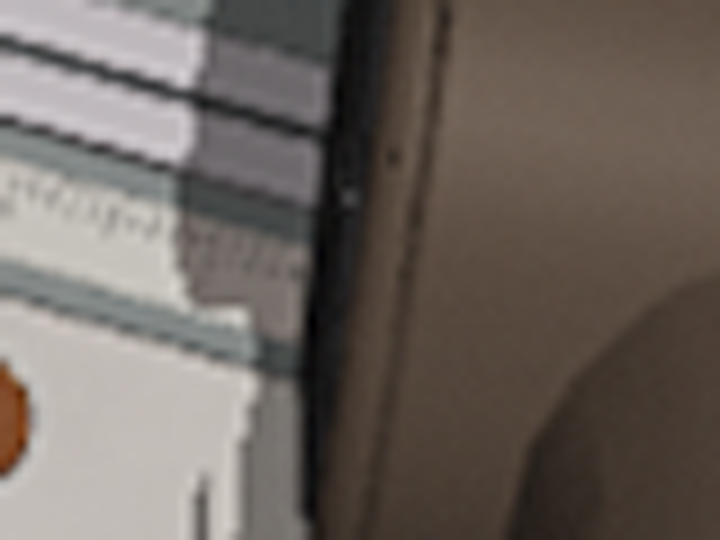

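View pics/s5.png

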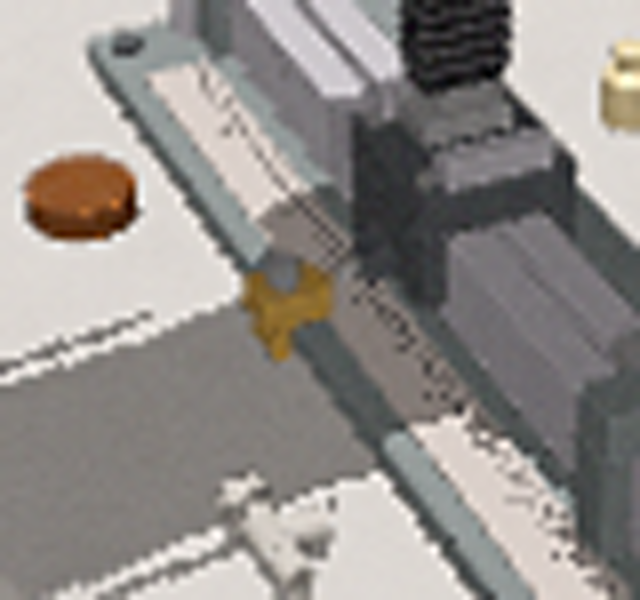

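Arm still hides the top view; I'll rotate it farther away.

```bash
python3 - <<'E'
from c import *
q=list(robot.read_qpos());print(np.round(q,1));
robot.goto(W(-.09,-.23,.27),R)
q=list(robot.read_qpos());q[0]=-52;robot.movej(q);print(robot.read_t())
for n in('top','scene'):
    im,d=robot.grab_frame(n);np.savez(n+'6.npz',im=im,d=d)
    if n=='top': cv2.imwrite('pics/t6.png',cv2.resize(im[170:230,210:290,::-1],None,fx=9,fy=9,interpolation=cv2.INTER_CUBIC))
    else: cv2.imwrite('pics/s6.png',cv2.resize(im[190:265,215:295,::-1],None,fx=8,fy=8,interpolation=cv2.INTER_CUBIC))
E
```

```text
[ -6.    4.3 -21.5  -0.  -64.3  81.4]
28.95
```

View pics/t6.png

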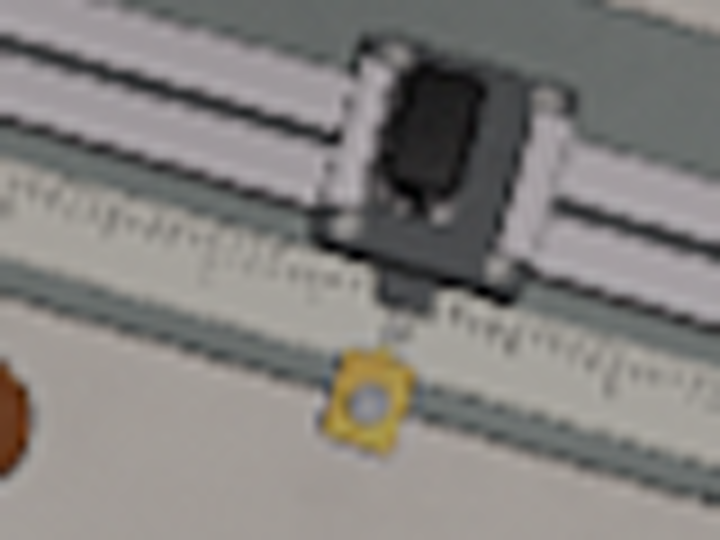

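View pics/s6.png

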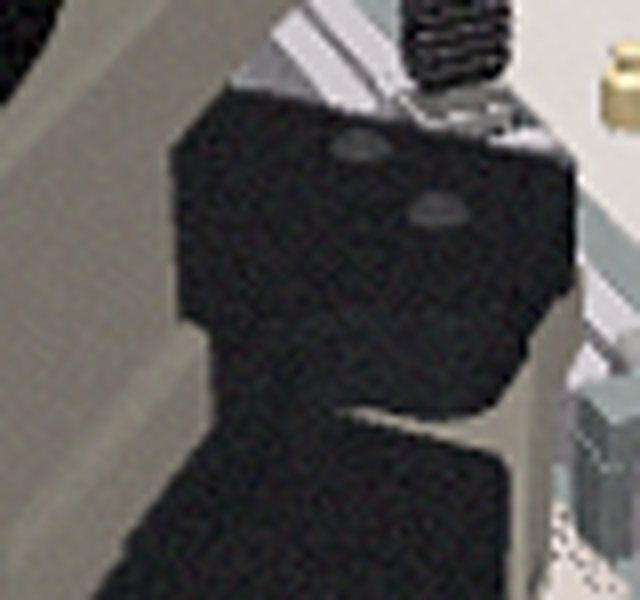

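```bash
python3 - <<'E'
from c import *
im=np.load('top6.npz')['im'];d=np.load('top6.npz')['d']
hsv=cv2.cvtColor(im,cv2.COLOR_RGB2HSV)
# weighted brass
sub=np.s_[200:225,240:262]
s=hsv[...,1].astype(float)*(im[...,0]>90);s[s<60]=0
wgt=np.zeros_like(s);wgt[sub]=s[sub]
vv,uu=np.mgrid[0:384,0:512]
u,v=(uu*wgt).sum()/wgt.sum(),(vv*wgt).sum()/wgt.sum();print(u,v,toL(atz(T,[[u,v]],.024)))
# depth cloud
o,r=ray(T,np.c_[uu.ravel(),vv.ravel()].astype(float));P=(o+r*d.ravel()[:,None]);l=toL(P).reshape(384,512,2);z=P[:,2].reshape(384,512)
g=z>.106; g[:170]=0;g[200:]=0;g[:,:230]=0;g[:,275:]=0
print('grip',l[g].mean(0),l[g].min(0),l[g].max(0))
g=(z>.05)&(z<.1); g[:165]=0;g[210:]=0;g[:,:235]=0;g[:,285:]=0
print('carr',l[g].min(0),l[g].max(0),np.percentile(l[g],[2,98],axis=0))
# rectified line-frame patch at z=.021, 0.25mm/px
def rect(im,z,x0,x1,y0,y1,st=.0002):
    X,Y=np.meshgrid(np.arange(x0,x1,st),np.arange(y0,y1,st),indexing='ij')
    Q=np.array([p[0],p[1],z])+X[...,None]*ex+Y[...,None]*ey
    uv=proj(T,Q.reshape(-1,3)).reshape(*X.shape,2).astype(np.float32)
    return cv2.remap(im,uv[...,0],uv[...,1],cv2.INTER_CUBIC)
a=rect(im,.021,-.07,-.01,-.035,.045)[::-1]
b=rect(im,.068,-.03,.03,-.035,.045)[::-1]
big=np.vstack([cv2.resize(x,(800,300),interpolation=cv2.INTER_LINEAR) if 0 else cv2.resize(x,None,fx=1.0,fy=1.0) for x in(b,a)])
big=cv2.resize(big,None,fx=1,fy=1)
cv2.imwrite('pics/r6.png',big[:,:,::-1])
# columns -> y profile of pointer rows
gy=a.astype(float).mean(2)
ys=np.arange(-.035,.045,.0002)
xs=np.arange(-.07,-.01,.0002)[::-1]
for x in(-.030,-.032,-.034,-.036,-.038,-.040,-.042,-.044,-.046,-.050,-.055):
    i=abs(xs-x).argmin();row=gy[i];j=(ys>-.012)&(ys<.02)
    print(x,row[j][::10].round(0).astype(int).tolist())
E
```

```text
250.50427263479145 213.80172939979653 [[-0.05381817  0.00465281]]
grip [-0.00556075  0.01077534] [-0.10902056  0.00082193] [0.01333419 0.02767386]
carr [-0.02569948 -0.02102423] [0.02495498 0.02878439] [[-0.02528175 -0.02008353]
 [ 0.02351453  0.02799467]]
-0.03 [151, 126, 158, 144, 102, 68, 70, 75, 56, 52, 58, 112, 162, 156, 156, 154]
-0.032 [164, 155, 166, 151, 131, 115, 114, 120, 104, 105, 124, 150, 170, 162, 163, 166]
-0.034 [164, 163, 164, 163, 161, 154, 138, 151, 140, 150, 166, 165, 165, 162, 161, 162]
-0.036 [161, 161, 162, 164, 164, 153, 128, 133, 137, 150, 165, 164, 162, 161, 161, 161]
-0.038 [161, 161, 161, 162, 163, 157, 134, 124, 135, 145, 168, 162, 161, 161, 162, 161]
-0.04 [162, 161, 161, 162, 164, 166, 159, 146, 134, 147, 169, 166, 166, 163, 162, 161]
-0.042 [165, 166, 165, 164, 163, 155, 141, 136, 126, 135, 148, 151, 159, 164, 164, 165]
-0.044 [160, 162, 166, 160, 143, 129, 116, 114, 117, 118, 121, 120, 133, 147, 161, 162]
-0.046 [127, 126, 143, 128, 109, 120, 128, 123, 121, 123, 124, 117, 110, 108, 134, 135]
-0.05 [113, 113, 108, 100, 111, 135, 124, 119, 122, 125, 126, 126, 115, 104, 115, 109]
-0.055 [100, 100, 123, 112, 111, 127, 131, 139, 146, 133, 107, 102, 108, 88, 118, 111]
```

View pics/r6.png

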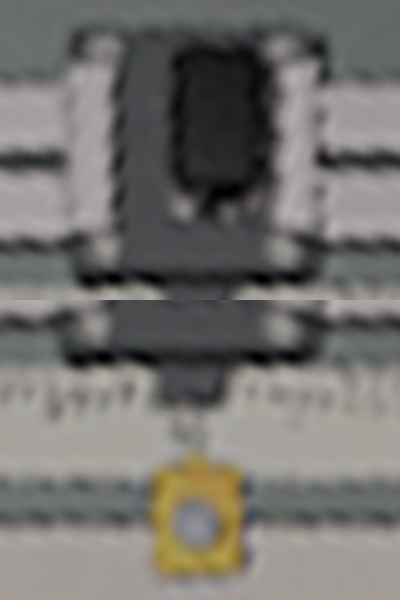

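```bash
cat > rc.py <<'E'
from c import *
def rect(I,im,z,x0,x1,y0,y1,st=.0001):
    X,Y=np.meshgrid(np.arange(x0,x1,st),np.arange(y0,y1,st),indexing='ij')
    Q=np.array([p[0],p[1],z])+X[...,None]*ex+Y[...,None]*ey
    uv=proj(I,Q.reshape(-1,3)).reshape(*X.shape,2).astype(np.float32)
    return cv2.remap(im,uv[...,0],uv[...,1],cv2.INTER_CUBIC)[::-1]
E
python3 - <<'E'
from rc import *
o=[]
for I,f,y in((T,'top6',.004),(S,'scene5',.004),(T,'top0',.059),(S,'scene0',.059)):
    a=rect(I,np.load(f+'.npz')['im'],.021,-.065,-.025,y-.02,y+.02)
    a=cv2.resize(a[:,:,::-1],(400,300)) ; a[::6,200]=(0,0,255); o.append(a)
cv2.imwrite('pics/cmp6.png',np.vstack([np.hstack(o[:2]),np.hstack(o[2:])]))
E
```

```text
(no output)
```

View pics/cmp6.png

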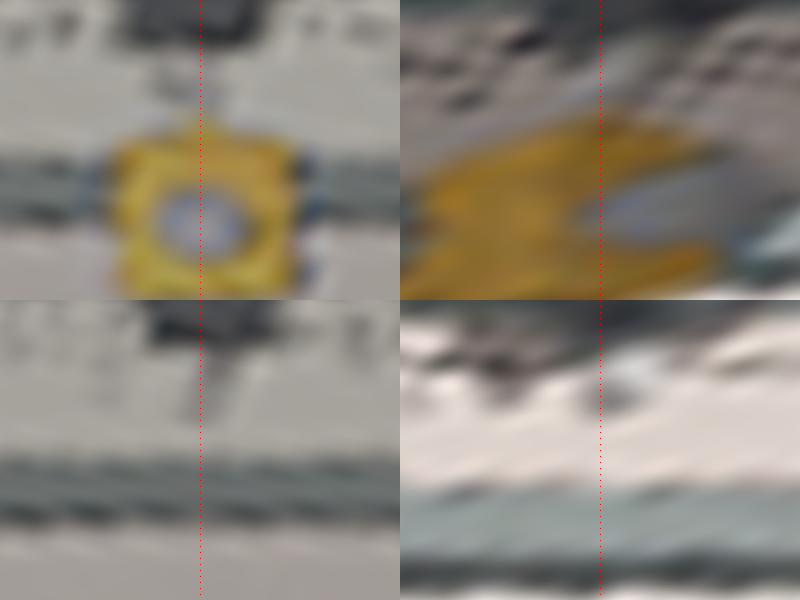

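```bash
python3 - <<'E'
from rc import *
o=[]
im=np.load('top6.npz')['im'];i5=np.load('scene5.npz')['im']
for I,i,z,x0 in((T,im,.068,-.03),(T,im,.059,-.035),(T,im,.116,-.025),(S,i5,.116,-.025)):
    a=rect(I,i,z,x0,x0+.055,.0045-.035,.0045+.035)
    a=cv2.resize(a[:,:,::-1],(400,300)); a[::6,200]=(0,0,255)
    if z>.1:a[::6,200+34]=(0,255,0)
    o.append(a)
cv2.imwrite('pics/cmp7.png',np.vstack([np.hstack(o[:2]),np.hstack(o[2:])]))
E
```

```text
(no output)
```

View pics/cmp7.png

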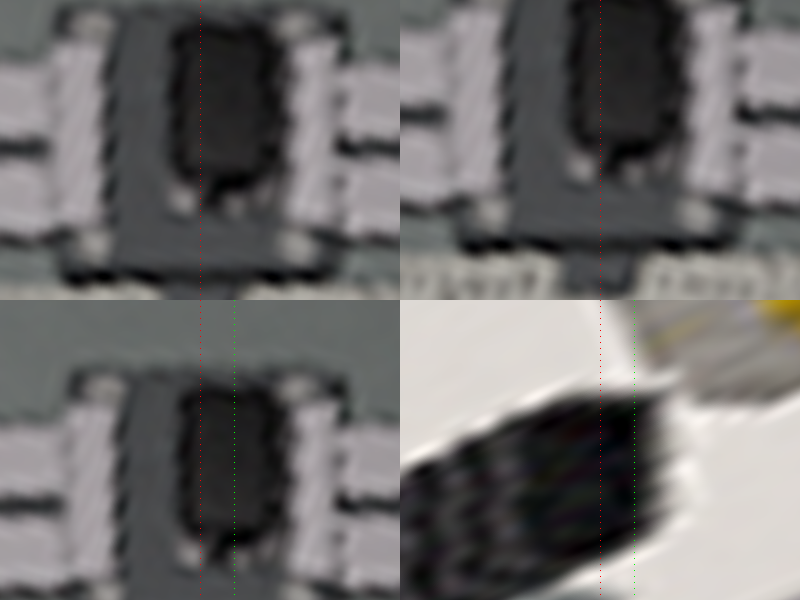

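Pointer looks about 0.2–1 mm short of the marker, and the grip is near the forward end of its play. I'll regrip and add a ~0.6 mm forward push.

```bash
python3 - <<'E'
from c import *
def rep(): print(round(robot.read_t(),2),toL(robot.read_position()).round(5)[0],robot.read_position()[2].round(4),(np.array(robot.read_force())@ey).round(2))
robot.goto(W(-.001,.009,.20),R)
robot.servo_line(W(-.001,.009,.081),speed=.12);rep()
robot.move_gripper(0.0);rep()
robot.servo_line(W(-.001,.0097,.081),speed=.006);rep();robot.dwell(.3);rep()
robot.move_gripper(1.0);rep()
robot.servo_line(W(-.001,.0093,.19),speed=.15)
robot.goto(W(-.09,-.23,.27),R)
q=list(robot.read_qpos());q[0]=-75;robot.movej(q);rep()
from rc import rect
for n in('top','scene'):
    im,d=robot.grab_frame(n);np.savez(n+'8.npz',im=im,d=d)
    cv2.imwrite(f'pics/{n}8.png',im[:,:,::-1])
o=[]
im=np.load('top8.npz')['im'];i5=np.load('scene8.npz')['im']
for I,i,z,x0,y in((T,im,.068,-.03,.0045),(T,im,.021,-.065,.0045),(T,im,.116,-.025,.0045),(S,i5,.021,-.065,.0045)):
    h=.02 if z<.03 else .035
    a=rect(I,i,z,x0,x0+h*1.55,y-h,y+h)
    a=cv2.resize(a[:,:,::-1],(400,300)); a[::6,200]=(0,0,255)
    if z>.1:a[::6,200+34]=(0,255,0)
    o.append(a)
cv2.imwrite('pics/cmp8.png',np.vstack([np.hstack(o[:2]),np.hstack(o[2:])]))
cv2.imwrite('pics/s8z.png',cv2.resize(i5[190:265,215:295,::-1],None,fx=8,fy=8,interpolation=cv2.INTER_CUBIC))
E
```

```text
32.34 [-0.00051  0.00921] 0.0816 0.08
33.43 [-0.001  0.009] 0.081 0.24
33.7 [-0.00103  0.00942] 0.081 -1.89
34.0 [-0.00106  0.00946] 0.081 -4.19
35.23 [-0.00098  0.00972] 0.081 0.34
38.96 [-0.47968 -0.54106] 0.2693 -0.22
```

View pics/cmp8.png

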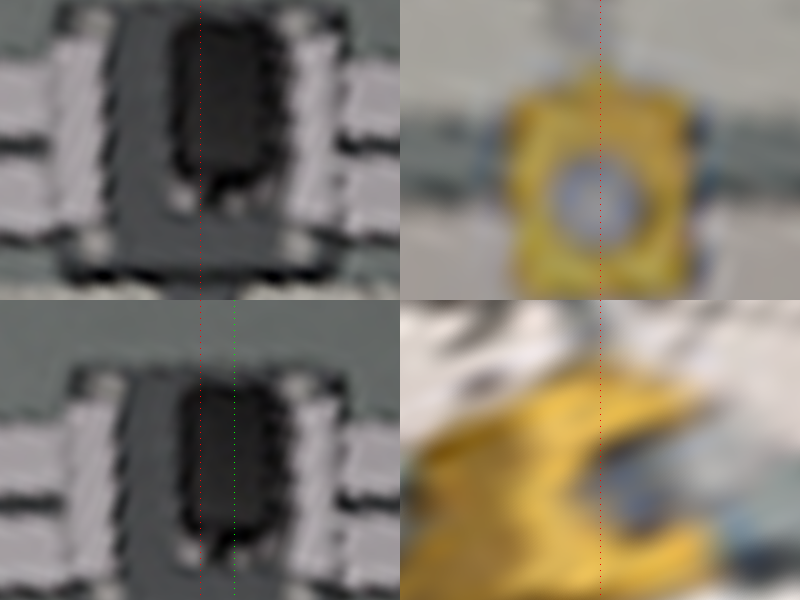

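View pics/s8z.png

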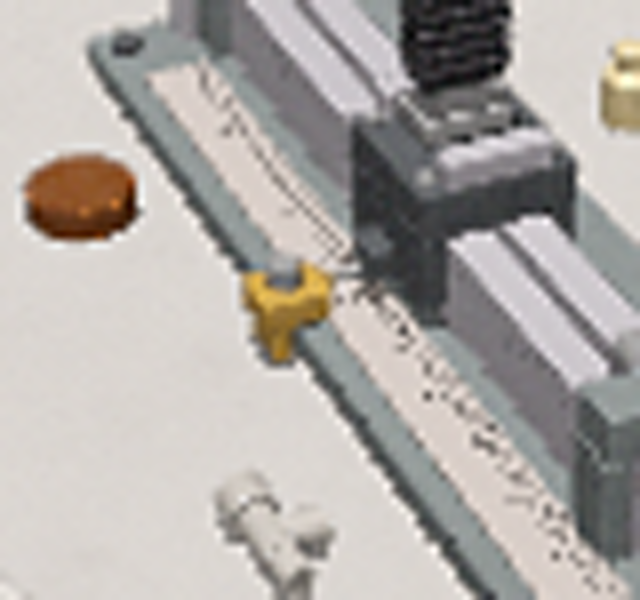

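View pics/top8.png

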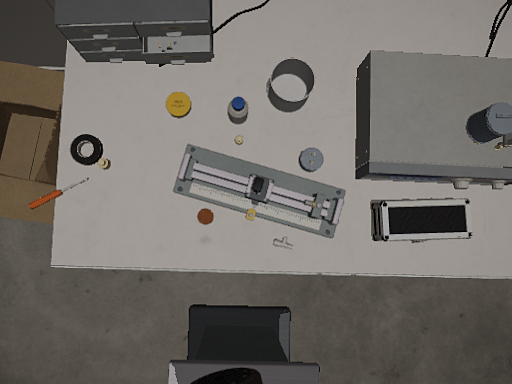

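Both views agree: pointer and marker tip line up at about column 600 in the rectified crops, and the last push read 4.2 N, so the slack is taken up forward. The arm is clear and the bystanders have not visibly moved.

```bash
python3 - <<'E'
from rig import robot
robot.job_done();print(robot.read_t())
E
```

```text
the job is handed in; nothing more can be done
the job is handed in; nothing more can be done
```

I handed the job in at about 39 s of the 72 s allowed. The carriage was pressed on the zero stop, then brought forward to the marker and let go.

- **Stop press:** I gripped the drive grip front and back and dragged the carriage back until I felt the stop. I held it there for about 1 s. The wrist force was about 13.2 N; taking off about 3.5 N of drag leaves roughly 9.7 N on the stop. Spring travel past first contact gives about 10.6 N. The force on the stop was only inferred this way, not read directly.
- **Marker:** I brought the carriage forward, released and looked. It seemed 0.2–1 mm short, with one early reading suggesting 2 mm that I took to be the pointer's shadow. I regripped, pushed about 0.6 mm further forward and released again.
- **Slack:** The last push read 4.2 N, about the carriage's drag, so the slack was taken up forward. In the top view the grip sits about 5.5–6 mm forward of the carriage's middle, against the 4.5 mm required.
- **Last checks:** Pointer and marker tip agree to within about 1 mm in both cameras. The arm was clear, and none of the loose things had visibly moved.
- **Disagreement:** My carriage position estimates for the first placing differed by about 1 mm between the arm reading and the images. The pointer is only 1–2 pixels wide in the pictures.

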